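# Put the porcelain lids on their jars

## Task

The decorated porcelain is ready for packing: put each of the four loose lids on the jar whose shape and size it fits, seated flat on the rim with its plug inside, the square and the oblong lid turned to line up with their jars. Set the lids down gently, never dropping them, and leave the jars standing upright where they are.

Things in the scene. Friction and masses are not known exactly. Their poses are not given: they have to be found in the camera images.
- lid_large_knob (a point): Large round lid, white porcelain, about 0.1 kg, knob up: plate 102 mm across; plug under it 66 mm across, 8 mm deep, 8 mm play a side in the jar. Grip its round knob 22 mm across, 30 mm tall. Point: middle of the knob, 15 mm below its top, 15 mm above the lid's top face, 25 mm above the plate's underside, 33 mm above the plug's underside (table at start). z up.
- lid_small_knob (a point): Small round lid, white porcelain, about 0.1 kg, knob up: plate 74 mm across; plug under it 38 mm across, 8 mm deep, 8 mm play a side in the jar. Grip its round knob 22 mm across, 30 mm tall. Point: middle of the knob, 15 mm below its top, 15 mm above the lid's top face, 25 mm above the plate's underside, 33 mm above the plug's underside (table at start). z up.
- lid_square_knob (a point): Square lid, white porcelain, about 0.1 kg, knob up: plate 90 x 90 mm, sides along its own x and y; plug under it 54 x 54 mm, 8 mm deep, 8 mm play a side in the jar. Grip its square knob 22 x 22 mm (faces along own x, y), 30 mm tall. Point: middle of the knob, 15 mm below its top, 15 mm above the lid's top face, 25 mm above the plate's underside, 33 mm above the plug's underside (table at start). z up.
- lid_oblong_knob (a point): Oblong (rectangular) lid, white porcelain, about 0.1 kg, knob up: plate 118 mm (own x) by 72 mm (own y); plug under it 82 x 36 mm, 8 mm deep, 8 mm play a side in the jar. Grip its square knob 22 x 22 mm (faces along own x, y), 30 mm tall. Point: middle of the knob, 15 mm below its top, 15 mm above the lid's top face, 25 mm above the plate's underside, 33 mm above the plug's underside (table at start). z up.
- jar_large_mouth (a point): Large round open jar, white porcelain, loose on the table, 0.25 to 0.5 kg: 92 mm across outside, 82 mm inside, 70 mm tall. Point: centre of the mouth, level with the top of the rim; z up. With its lid seated, the middle of the lid's knob is 25 mm above this point.
- jar_small_mouth (a point): Small round open jar, white porcelain, loose on the table, 0.25 to 0.5 kg: 64 mm across outside, 54 mm inside, 60 mm tall. Point: centre of the mouth, level with the top of the rim; z up. With its lid seated, the middle of the lid's knob is 25 mm above this point.
- jar_square_mouth (a point): Square open jar, white porcelain, loose on the table, 0.25 to 0.5 kg: 80 x 80 mm outside, 70 x 70 mm inside, sides along its own x and y, 64 mm tall. Point: centre of the mouth, level with the top of the rim; z up. With its lid seated, the middle of the lid's knob is 25 mm above this point.
- jar_oblong_mouth (a point): Oblong (rectangular) open jar, white porcelain, loose on the table, 0.25 to 0.5 kg: 108 mm (own x) by 62 mm (own y) outside, 98 x 52 mm inside, 56 mm tall. Point: centre of the mouth, level with the top of the rim; z up. With its lid seated, the middle of the lid's knob is 25 mm above this point.
There are look-alikes about, which are no part of the job. What is shaped like the part that bears lid_square_knob but orange is not meant. What is shaped like the part that bears lid_small_knob but turquoise is not meant.

How it is judged:
At the end, for the whole second after the job is handed in: Each lid at rest flat on its own jar: knob within 12 mm of the mouth's centre and 21-29 mm above the rim, lid and jar upright within 0.08 rad, oblong lid within 0.22 rad of its jar's direction, square lid likewise (any quarter turn), each jar within 30 mm of its start (horizontal distance between lid_large_knob and jar_large_mouth below 0.012 m and z of lid_large_knob in the frame of jar_large_mouth between 0.021 and 0.029 m and angle between each of lid_large_knob, jar_large_mouth, lid_small_knob, jar_small_mouth, lid_square_knob, jar_square_mouth, lid_oblong_knob, jar_oblong_mouth's own z axis and vertical below 0.08 rad and linear speed of each of lid_large, jar_large, lid_small, jar_small, lid_square, jar_square, lid_oblong, jar_oblong below 0.02 m/s and distance of each of jar_large_mouth, jar_small_mouth, jar_square_mouth, jar_oblong_mouth from where it was at the start of the episode below 0.03 m and horizontal distance between lid_small_knob and jar_small_mouth below 0.012 m and z of lid_small_knob in the frame of jar_small_mouth between 0.021 and 0.029 m and horizontal distance between lid_square_knob and jar_square_mouth below 0.012 m and z of lid_square_knob in the frame of jar_square_mouth between 0.021 and 0.029 m and horizontal distance between lid_oblong_knob and jar_oblong_mouth below 0.012 m and z of lid_oblong_knob in the frame of jar_oblong_mouth between 0.021 and 0.029 m and angle between the x axis of lid_oblong_knob and the x axis of jar_oblong_mouth, either way round below 0.22 rad and (angle between the x axis of lid_square_knob and the x axis of jar_square_mouth, either way round below 0.22 rad or angle between the x axis of lid_square_knob and the y axis of jar_square_mouth, either way round below 0.22 rad)); the robot touches nothing.
It fails at once if a jar is tipped over (angle between any of jar_large_mouth, jar_small_mouth, jar_square_mouth, jar_oblong_mouth's own z axis and vertical above 0.5 rad).
It fails at once if a lid is dropped (falls free by more than about 2 cm) ((linear speed of lid_large above 0.6 m/s and contact force between lid_large and the fingers below 0.05 N) or (linear speed of lid_small above 0.6 m/s and contact force between lid_small and the fingers below 0.05 N) or (linear speed of lid_square above 0.6 m/s and contact force between lid_square and the fingers below 0.05 N) or (linear speed of lid_oblong above 0.6 m/s and contact force between lid_oblong and the fingers below 0.05 N)).
It fails at once if a lid is turned over (angle between any of lid_large_knob, lid_small_knob, lid_square_knob, lid_oblong_knob's own z axis and vertical above 1 rad).
It also fails if it takes over 120 s, if anything falls off the work surface, if the arm or the gripper's body presses on something with over 40 N, if the wrist force passes 120 N, or if a joint passes its speed limit or range.

## Robot

A 7-joint arm with a two-finger parallel gripper is mounted at the origin on the work surface. World frame = base frame: x ahead of the robot, y to its left, z up, the work surface at z = 0. Lengths are in m, angles in rad, forces in N, time in s.
With the tool pointing down it reaches from about 0.425 to 0.875 m from the base axis. Payload 4.7 kg.
Tool frame: the origin (TCP) lies on the centre line of the jaws, within the pads' length; the fingertips stand 22 mm ahead of it and the grasp point (between the pads) lies 3 mm ahead of it; z points along the fingers, y is the direction in which the jaws open and shut (so a half turn about z gives the same grasp; the last joint's range is limited). The gripper opens to 87 mm and grips with 3 to 60 N. Pads are 19 mm wide; open, the fingers measure 117 mm over their backs; the gripper's body (75 mm by 190 mm) begins 51 mm behind the grasp point.
Start: joints at [1.252, 0.321, -0.07, 1.45, 0.023, 1.371, -0.057], TCP at [0.212, -0.614, 0.214] pointing down, gripper open.
Joint ranges: [-2.86, 2.86], [-0.3, 2.09], [-1.38, 1.24], [0.06, 2.45], [-1.56, 4.7], [0.09, 2.05], [-2.69, 2.69]. Speed limits (rad/s): [2.57, 2.57, 3.14, 3.14, 3.14, 3.14, 3.14].

## Interface

Orientations are given as a rotation vector (axis times angle).
In Python, from bench import ctrl, imaging, close_job, finder gives the robot as it stands. The module is installed in compiled form; this text tells all that it offers.
- The arm moves only by the shell command python3 -m jog 'ROWS' [FORCE]. ROWS is JSON, a list that holds one entry, the list of rows, each a list of 7 numbers: the shift along the tool's x, y, z in cm, then the turn, a rotation vector about the tool's x, y, z in degrees, then the finger opening in cm, from 0 to 8.7. In form: [[[dx, dy, dz, ax, ay, az, claw], ...]]. A call has 1 to 12 rows; each row shifts and turns the commanded pose from where the row before left it, along the tool's axes as they then stand; what a row does not reach is not made up. A row lasts 1/10 s, in which the tool goes at most 50 mm and 8.59 degrees, less where a joint would pass 70% of its speed; a pose out of reach is approached as far as the arm can. A call is refused whole if a number of a shift passes 5 or a number of a turn 8.59, either way. A call with a gripper value outside its range is refused whole. The fingers move at their own pace and stop on an object; FORCE is the grip in N (left out, the last holds). Time passes only in rows, so rows that do not move let the fingers close. It gives the time, the measured TCP pose, the force and the opening at its end, in the units of the state.
- ctrl.get_state(): the state, without advancing time (a new reading comes with each control period).
- imaging.get_image(name): name is "scene" or "top" or "wrist"; returns a dict with "frame" (400x640x3 uint8, red, green, blue), "intrinsics" (3x3 intrinsics, pixels), "k1" (the pictures are not rectified: a ray, as slopes to the right and down, at radius r is drawn at 1 + k1 r^2 times it, then the intrinsics apply), "pose" (4x4, takes a point from camera to world coordinates). Camera axes: x right, y down, z forward; pixel columns grow to the right and rows downward; lengths in m; the calibration is good to about 2 mm. A picture is of the moment at which its call begins. There is no depth.
- close_job(): hands the job in, once; it reports no verdict.
Trained networks look in the newest picture that a camera, given by its name, has taken for a name from the list of things; names that differ only in an ending like _2 or _b are one class to them, and where a whole thing is asked for, a point or a joint stands for the part that bears it (a point fixed in the world has none). Each returns a list of dicts, best first, with "conf" (0 to 1); they miss things now and then, are a little off and sometimes report something else, mostly with a low value. They report only what shows in the picture. A call takes as long as a camera call. They do not tell look-alikes from the thing itself.
- finder.trace(label, camera): "region" (400x640 bool, what is visible of it) and "point" ([row, column] as shares, 0 to 1, of the picture: columns of its width, rows of its height, amid what is visible of it).
- finder.spot_point(label, camera): "point" ([row, column] as shares, 0 to 1, of the picture: columns of its width, rows of its height: a listed point, or the origin of a listed thing).
The state is a dict: "time": time; "joint_positions": joint angles; "qd": joint speeds; "joint_torque": joint torques, N m; "position": TCP position; "tool_rot": TCP orientation; "ft_force": force on the tool from outside, world axes, zero at the start; "torque": the same for the moment, N m; "grip_width": opening from 0.0 (shut) to 1.0 (fully open).
Only numpy, scipy, OpenCV 4.12 (cv2) and the standard library are available. Lean on these libraries where they do the work, as an engineer would, in place of code of your own. Each camera call takes 0.05 s, during which the arm holds its last target. There are 200 camera calls.

## Working session

There is one attempt and no reset: what is moved stays moved. The work goes in short steps, Python scripts to look and compute and a shell command to move; the robot and the scene stay as the last step left them, time stands still between calls to the robot, and variables do not carry over. Pictures are saved under pics/ and viewed, about 12 in all and at most 16, crops included, and the job is handed in when it is done.

```bash
mkdir -p pics; cat > h.py <<'E'
import numpy as np, cv2
from bench import ctrl, imaging, finder
from scipy.spatial.transform import Rotation as R
def shot(n,f=None):
    d=imaging.get_image(n)
    if f: cv2.imwrite('pics/'+f,d['frame'][:,:,::-1])
    return d
def ray(d,u,v):
    K=np.array(d['intrinsics']);k=d['k1']
    x=np.array([(u-K[0,2])/K[0,0],(v-K[1,2])/K[1,1]]);s=x.copy()
    for _ in range(20): s=x/(1+k*(s@s))
    T=np.array(d['pose']); return T[:3,3],T[:3,:3]@np.r_[s,1]
def atz(d,u,v,z):
    o,r=ray(d,u,v); return o+r*(z-o[2])/r[2]
def proj(d,p):
    K=np.array(d['intrinsics']);T=np.array(d['pose']);c=T[:3,:3].T@(np.array(p)-T[:3,3]);s=c[:2]/c[2]
    s=s*(1+d['k1']*(s@s)); return K[0,0]*s[0]+K[0,2],K[1,1]*s[1]+K[1,2]
Z=dict(lid_large_knob=.033,lid_small_knob=.033,lid_square_knob=.033,lid_oblong_knob=.033,jar_large_mouth=.07,jar_small_mouth=.06,jar_square_mouth=.064,jar_oblong_mouth=.056)
def st():
    s=ctrl.get_state();Rm=R.from_rotvec(s['tool_rot']).as_matrix()
    print('t',round(s['time'],2),'p',np.round(s['position'],4),'x',Rm[:,0].round(3),'y',Rm[:,1].round(3),'z',Rm[:,2].round(3),'F',np.round(s['ft_force'],1),'w',round(s['grip_width'],3)); return s,Rm
E
python3 - <<'E'
from h import *
s,Rm=st()
for c in ('top','scene'):
    d=shot(c,c+'0.png'); print(c,np.array(d['pose']).round(3).tolist(), d['k1'])
    for n in Z:
        for q in finder.spot_point(n,c)[:3]:
            v,u=q['point'][0]*400,q['point'][1]*640
            print(c,n,round(q['conf'],2),round(u),round(v),atz(d,u,v,Z[n]).round(3))
E
```

```text
t 0.0 p [ 0.2121 -0.6138  0.213 ] x [ 0.945  0.327 -0.   ] y [ 0.327 -0.945 -0.002] z [-0.001  0.002 -1.   ] F [ 0.2 -0.4 -0.5] w 0.997
top [[0.015, -0.998, 0.055, 0.525], [-1.0, -0.016, -0.005, -0.007], [0.006, -0.055, -0.998, 1.541], [0.0, 0.0, 0.0, 1.0]] 0.04028630176266841
top lid_large_knob 0.79 447 230 [ 0.52  -0.434  0.033]
top lid_small_knob 0.88 282 248 [0.455 0.086 0.033]
top lid_small_knob 0.68 288 289 [0.33  0.066 0.033]
top lid_square_knob 0.91 312 127 [ 0.842 -0.003  0.033]
top lid_square_knob 0.74 356 182 [ 0.668 -0.145  0.033]
top lid_oblong_knob 0.57 337 240 [ 0.485 -0.088  0.033]
top jar_large_mouth 0.86 399 271 [ 0.392 -0.274  0.07 ]
top jar_small_mouth 0.72 181 228 [0.514 0.397 0.06 ]
top jar_square_mouth 0.6 222 267 [0.396 0.267 0.064]
top jar_square_mouth 0.57 263 180 [0.667 0.148 0.064]
top jar_oblong_mouth 0.64 223 272 [0.381 0.266 0.056]
scene [[-0.697, 0.432, -0.573, 1.201], [0.717, 0.438, -0.542, 0.594], [0.017, -0.788, -0.615, 0.746], [0.0, 0.0, 0.0, 1.0]] 0.00867579294128182
scene lid_small_knob 0.75 361 202 [0.455 0.077 0.033]
scene lid_small_knob 0.71 383 184 [0.33  0.071 0.033]
scene lid_square_knob 0.9 260 204 [ 0.678 -0.132  0.033]
scene lid_square_knob 0.79 243 254 [ 0.841 -0.001  0.033]
scene lid_oblong_knob 0.72 320 186 [ 0.482 -0.07   0.033]
scene jar_large_mouth 0.64 300 141 [ 0.369 -0.281  0.07 ]
scene jar_small_mouth 0.63 447 263 [0.519 0.398 0.06 ]
scene jar_square_mouth 0.74 327 236 [0.662 0.127 0.064]
scene jar_oblong_mouth 0.76 425 215 [0.395 0.263 0.056]
```

View pics/top0.png

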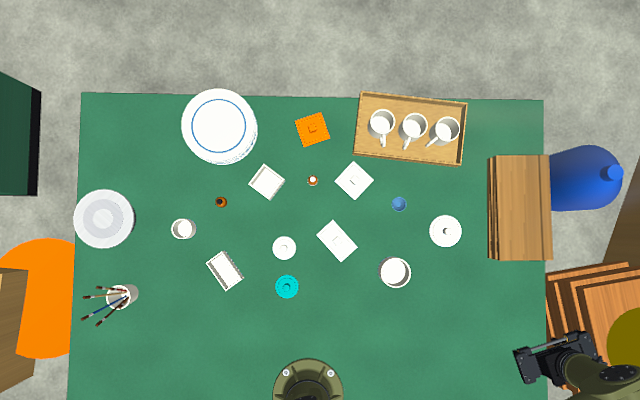

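View pics/scene0.png

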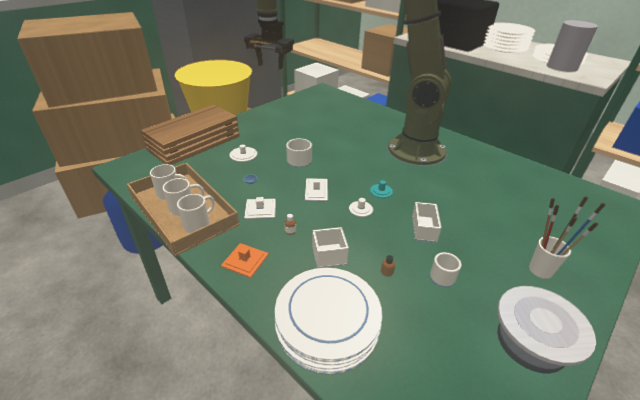

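The white lids are at top-view pixels large (446,230), small (284,247), square (354,181) and oblong (337,240). The orange square at (312,128) and the turquoise one at (287,287) are the look-alikes. I'll check this in an enlarged crop and get the yaw angles.

```bash
cat > ref.py <<'E'
from h import *
guess=dict(lid_large_knob=(446,230),lid_small_knob=(284,247),lid_square_knob=(354,181),lid_oblong_knob=(337,240),jar_large_mouth=(395,272),jar_small_mouth=(182,228),jar_square_mouth=(266,181),jar_oblong_mouth=(225,270))
d=shot('top'); im=d['frame']
white=((im.min(2)>125)).astype(np.uint8)
for n,(u,v) in guess.items():
    best=None
    for q in finder.trace(n,'top'):
        p=q['point'][1]*640,q['point'][0]*400
        if np.hypot(p[0]-u,p[1]-v)<15: best=q;break
    if best is None: print(n,'none');continue
    z=Z[n] if 'jar' in n else .018
    cs,_=cv2.findContours(best['region'].astype(np.uint8),0,cv2.CHAIN_APPROX_NONE)
    c=max(cs,key=cv2.contourArea)[:,0]
    w=np.array([atz(d,*p,z)[:2] for p in c],np.float32)
    r=cv2.minAreaRect((w*1000)); print(n,round(best['conf'],2),'rect c',np.round(r[0]),'size',np.round(r[1]),'ang',round(r[2],1))
cv2.imwrite('pics/crop1.png',cv2.resize(im[110:300,165:475],(775,475),interpolation=cv2.INTER_CUBIC)[:,:,::-1])
E
python3 ref.py
```

```text
lid_large_knob 0.89 rect c [ 519. -432.] size [98. 99.] ang 0.9
lid_small_knob 0.77 rect c [456.  83.] size [71. 71.] ang 27.4
lid_square_knob 0.57 rect c [ 676. -138.] size [92. 97.] ang 47.9
lid_oblong_knob 0.76 rect c [484. -82.] size [124.  74.] ang 45.9
jar_large_mouth 0.83 rect c [ 393. -260.] size [101.  86.] ang 64.5
jar_small_mouth 0.6 rect c [513. 388.] size [59. 74.] ang 0.8
jar_square_mouth 0.88 rect c [661. 137.] size [85. 79.] ang 53.3
jar_oblong_mouth 0.96 rect c [387. 262.] size [107.  69.] ang 37.2
```

View pics/crop1.png

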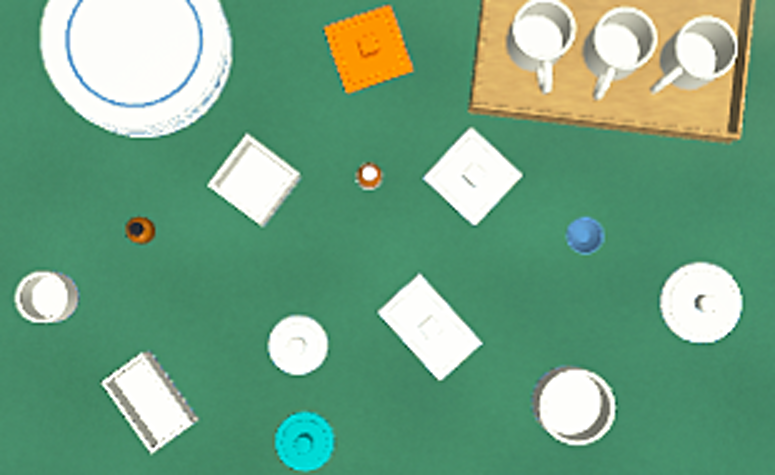

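The crop confirms it. White large, small, square and oblong lids are at crop pixels (701,302), (298,345), (473,176) and (430,328), and the jars at (575,405), (47,297), (254,180) and (150,400). The orange lid (369,48) and turquoise lid (304,442) stay put. I'll start with the large lid.

```bash
python3 -m jog '[[[3.5,-0.7,0,0,0,0,5],[3.5,-0.7,0,0,0,0,5],[3.5,-0.7,0,0,0,0,5],[3.5,-0.7,0,0,0,0,5],[3.5,-0.7,0,0,0,0,5],[3.5,-0.7,0,0,0,0,5],[3.5,-0.7,0,0,0,0,5],[3.5,-0.7,0,0,0,0,5],[3.5,-0.7,0,0,0,0,5],[3.5,-0.7,0,0,0,0,5],[0,0,0,0,0,0,5],[0,0,0,0,0,0,5]]]' 30
cat > w.py <<'E'
# usage: w.py name [png]: wrist look, offsets to the point in tool axes (cm)
import sys; from h import *
n=sys.argv[1]; s,Rm=st(); d=shot('wrist',sys.argv[2] if len(sys.argv)>2 else None)
zz=float(sys.argv[3]) if len(sys.argv)>3 else Z[n]
zt=zz if 'jar' in n else zz-.015
for q in finder.spot_point(n,'wrist')[:2]:
    v,u=q['point'][0]*400,q['point'][1]*640; p=atz(d,u,v,zz)
    print('spot',round(q['conf'],2),round(u),round(v),p.round(4),'tool cm',(Rm.T@(p-s['position'])*100).round(2))
for q in finder.trace(n,'wrist')[:2]:
    cs,_=cv2.findContours(q['region'].astype(np.uint8),0,cv2.CHAIN_APPROX_NONE)
    c=max(cs,key=cv2.contourArea)[:,0]
    w=np.array([atz(d,*p,zt)[:2] for p in c],np.float32)*1000
    r=cv2.minAreaRect(w); p=np.r_[np.array(r[0])/1000,zz]
    print('trace',round(q['conf'],2),'edge' if (c.min()<2 or c[:,0].max()>637 or c[:,1].max()>397) else '',p.round(4),'size',np.round(r[1]),'ang',round(r[2],1),'tool cm',(Rm.T@(p-s['position'])*100).round(2))
E
python3 w.py lid_large_knob w1.png
```

```text
time: 2.55
position: [0.5211, -0.4329, 0.2138]
tool_rot: [-3.097, -0.524, 0.001]
ft_force: [-0.6, -0.1, -0.3]
grip_width: 0.574
t 2.55 p [ 0.5211 -0.4329  0.2138] x [ 0.944  0.329 -0.   ] y [ 0.329 -0.944 -0.   ] z [-0.  0. -1.] F [-0.6 -0.1 -0.3] w 0.574
spot 0.92 317 179 [ 0.5198 -0.4321  0.033 ] tool cm [-0.09 -0.11 18.08]
trace 0.85  [ 0.5197 -0.4309  0.033 ] size [101. 100.] ang 77.9 tool cm [-0.06 -0.23 18.08]
```

View pics/w1.png

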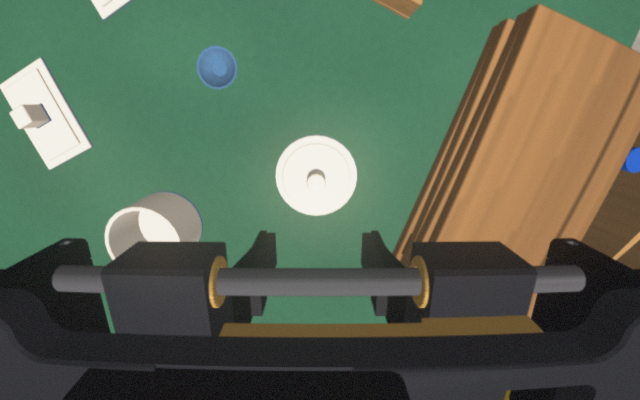

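The wrist view shows the lid centred at (316,175), and the blue cup and boards are clear of it. Descending to grip the knob's upper part.

```bash
python3 -m jog '[[[-0.1,-0.15,3,0,0,0,5],[0,0,3,0,0,0,5],[0,0,3,0,0,0,5],[0,0,3,0,0,0,5],[0,0,2,0,0,0,5],[0,0,1.5,0,0,0,5],[0,0,1.3,0,0,0,5],[0,0,0,0,0,0,5],[0,0,0,0,0,0,5]]]' 30
python3 -m jog '[[[0,0,0,0,0,0,1],[0,0,0,0,0,0,1],[0,0,0,0,0,0,1],[0,0,0,0,0,0,1],[0,0,0,0,0,0,1],[0,0,0,0,0,0,1],[0,0,0,0,0,0,1]]]' 30
python3 -m jog '[[[0,0,-0.5,0,0,0,1],[0,0,-1,0,0,0,1],[0,0,-2,0,0,0,1],[0,0,-3,0,0,0,1],[0,0,-3,0,0,0,1],[0,0,-3,0,0,0,1],[0,0,-2.5,0,0,0,1],[0,0,0,0,0,0,1]]]'
python3 - <<'E'
from h import *
s,Rm=st(); print((Rm.T@(np.array([.39,-.265,.2])-s['position'])*100).round(1))
E
python3 w.py lid_large_knob w2.png 0.18
```

```text
time: 3.6
position: [0.519, -0.4333, 0.0468]
tool_rot: [3.097, 0.52, 0.001]
ft_force: [0.6, -0.0, -0.3]
grip_width: 0.574
time: 4.3
position: [0.5188, -0.4327, 0.046]
tool_rot: [3.098, 0.52, -0.0]
ft_force: [-0.8, 0.2, -0.4]
grip_width: 0.129
time: 5.1
position: [0.5211, -0.4343, 0.2022]
tool_rot: [3.091, 0.519, 0.01]
ft_force: [0.6, -0.9, -0.4]
grip_width: 0.113
t 5.1 p [ 0.5211 -0.4343  0.2022] x [0.945 0.327 0.005] y [ 0.327 -0.945  0.008] z [ 0.007 -0.006 -1.   ] F [ 0.6 -0.9 -0.4] w 0.113
[ -6.9 -20.3   0. ]
t 5.1 p [ 0.5211 -0.4343  0.2022] x [0.945 0.327 0.005] y [ 0.327 -0.945  0.008] z [ 0.007 -0.006 -1.   ] F [ 0.6 -0.9 -0.4] w 0.113
spot 0.9 313 183 [ 0.5501 -0.422   0.18  ] tool cm [ 3.14 -0.24  2.23]
trace 0.94  [ 0.5501 -0.4216  0.18  ] size [59. 59.] ang 18.9 tool cm [ 3.15 -0.27  2.23]
```

View pics/w2.png

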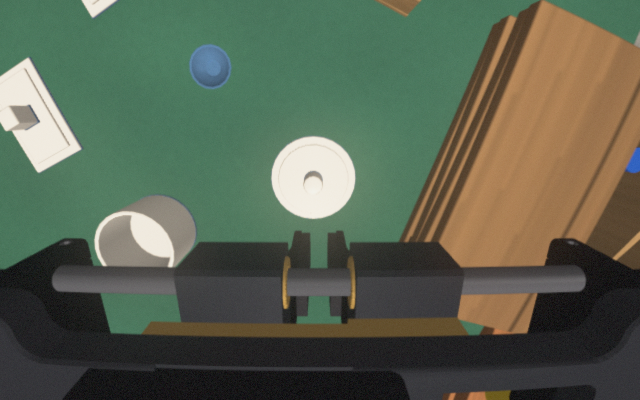

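The grip closed past the 22 mm knob to 11 mm, and the lid at (313,180) stayed on the table, so the grasp missed. I'll check the geometry with fingertip projection and the top view.

```bash
python3 w.py lid_large_knob; python3 - <<'E'
from h import *
s,Rm=st();d=shot('wrist');p=np.array(s['position'])
for k in (0,.003,.022): print(k,np.round(proj(d,p+Rm[:,2]*k)))
for y in (-.006,.006): print(np.round(proj(d,p+Rm[:,2]*.022+Rm[:,1]*y)))
print(np.array(d['pose']).round(3).tolist())
E
python3 - <<'E'
from h import *
import numpy as np
d=shot('scene');im=d['frame']
q=finder.spot_point('lid_large_knob','scene')
for a in q[:2]: v,u=a['point'][0]*400,a['point'][1]*640;print(u,v,atz(d,u,v,.033).round(3))
s,Rm=st();print(proj(d,s['position']))
cv2.imwrite('pics/s2.png',cv2.resize(im[0:220,130:430],(800,587))[:,:,::-1])
E
```

```text
t 5.25 p [ 0.5185 -0.4325  0.1957] x [ 0.945  0.327 -0.   ] y [ 0.327 -0.945 -0.   ] z [-0.001  0.    -1.   ] F [ 0.3  0.3 -0.8] w 0.112
spot 0.79 318 183 [ 0.5174 -0.4337  0.033 ] tool cm [-0.14  0.08 16.27]
trace 0.73  [ 0.5191 -0.4301  0.033 ] size [ 99. 101.] ang 82.3 tool cm [ 0.15 -0.21 16.27]
t 5.4 p [ 0.5181 -0.4323  0.1944] x [ 0.945  0.327 -0.001] y [ 0.327 -0.945 -0.002] z [-0.002  0.002 -1.   ] F [ 0.3 -0.3 -0. ] w 0.114
0 [317. 241.]
0.003 [317. 239.]
0.022 [317. 228.]
[308. 228.]
[326. 228.]
[[0.327, -0.906, -0.268, 0.592], [-0.945, -0.314, -0.091, -0.408], [-0.001, 0.283, -0.959, 0.365], [0.0, 0.0, 0.0, 1.0]]
243.71200000000002 145.4 [ 0.501 -0.448  0.033]
t 5.55 p [ 0.5185 -0.4325  0.195 ] x [ 0.945  0.327 -0.001] y [ 0.327 -0.945 -0.001] z [-0.001  0.001 -1.   ] F [0.6 1.  0.2] w 0.114
(np.float64(237.52032363662386), np.float64(107.77983101823165))
```

View pics/s2.png

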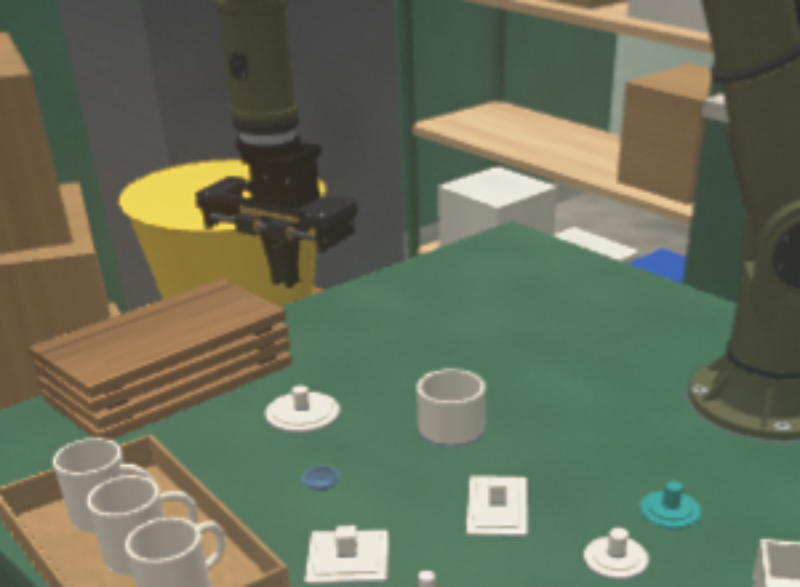

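The views agree on xy, so the height is in doubt. I'll go back down, open, and look from the side.

```bash
python3 -m jog '[[[0,0,3,0,0,0,5],[0,0,3,0,0,0,5],[0,0,3,0,0,0,5],[0,0,2.5,0,0,0,5],[0,0,2,0,0,0,5],[0,0,1.4,0,0,0,5],[0,0,0,0,0,0,5],[0,0,0,0,0,0,5],[0,0,0,0,0,0,5]]]' 30
python3 - <<'E'
from h import *
s,Rm=st();p=np.array(s['position'])
d=shot('scene');im=d['frame'];
def C(q): return np.round((np.array(q)-[185,90])*6.5)
for k in (0,.022):
  for y in (-.035,.035): print(k,y,C(proj(d,p+Rm[:,2]*k+Rm[:,1]*y)))
print('knob top/base',C(proj(d,[.519,-.432,.048])),C(proj(d,[.519,-.432,.018])))
a=cv2.resize(im[90:180,185:305],(780,585),interpolation=cv2.INTER_CUBIC)
cv2.imwrite('pics/s3.png',a[:,:,::-1])
E
```

```text
time: 6.45
position: [0.5198, -0.4335, 0.0487]
tool_rot: [3.096, 0.52, 0.003]
ft_force: [0.1, 0.4, -0.4]
grip_width: 0.574
t 6.45 p [ 0.5198 -0.4335  0.0487] x [0.945 0.327 0.001] y [ 0.327 -0.945  0.002] z [ 0.002 -0.002 -1.   ] F [ 0.1  0.4 -0.4] w 0.574
0 -0.035 [420. 371.]
0 0.035 [316. 343.]
0.022 -0.035 [423. 405.]
0.022 0.035 [321. 377.]
knob top/base [370. 359.] [376. 404.]
```

View pics/s3.png

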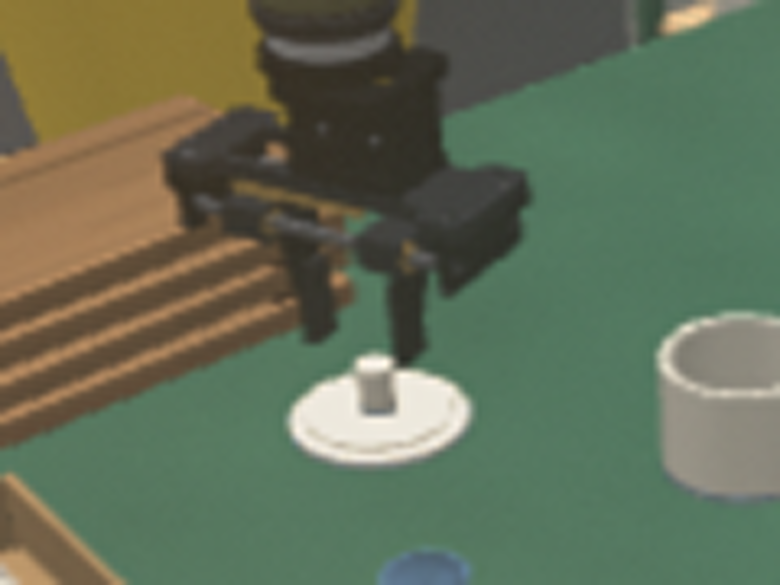

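The knob sits where predicted (370,359), but the fingertips at (318,340) and (407,362) appear about 22–25 mm higher than the stated geometry gives, level with the TCP. That explains the miss. I'll go lower in small steps, watching the force.

```bash
python3 -m jog '[[[0,0,0.4,0,0,0,5],[0,0,0.4,0,0,0,5],[0,0,0.4,0,0,0,5],[0,0,0,0,0,0,5]]]' 30
python3 -m jog '[[[0,0,0.3,0,0,0,5],[0,0,0.3,0,0,0,5],[0,0,0.3,0,0,0,5],[0,0,0,0,0,0,5],[0,0,0,0,0,0,5]]]' 30
python3 - <<'E'
from h import *
s,Rm=st()
d=shot('scene');im=d['frame'];
a=cv2.resize(im[100:170,195:295],(800,560),interpolation=cv2.INTER_CUBIC)
b=shot('wrist')['frame']
cv2.imwrite('pics/s4.png',np.hstack([a[:,:400][:, :400],cv2.resize(b[150:350,220:420],(400,400)) if 0 else cv2.copyMakeBorder(cv2.resize(b[130:330,220:420],(400,400)),0,160,0,0,cv2.BORDER_CONSTANT)])[:,:,::-1])
E
```

```text
time: 6.9
position: [0.5182, -0.4324, 0.0341]
tool_rot: [-3.097, -0.52, 0.002]
ft_force: [-0.1, -0.1, -1.2]
grip_width: 0.576
time: 7.4
position: [0.5188, -0.4327, 0.0259]
tool_rot: [-3.098, -0.52, 0.0]
ft_force: [0.3, -0.1, 0.6]
grip_width: 0.574
t 7.4 p [ 0.5188 -0.4327  0.0259] x [ 0.945  0.327 -0.   ] y [ 0.327 -0.945 -0.   ] z [-0.  0. -1.] F [ 0.3 -0.1  0.6] w 0.574
```

View pics/s4.png

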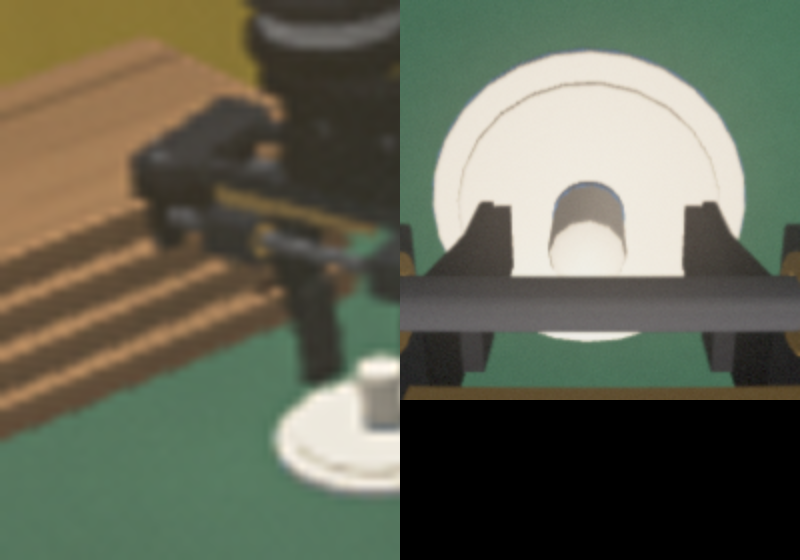

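No contact force, although by the stated geometry the tips would now be inside the plate. The tips stand beside the knob in the wrist view, at about (500,205) and (695,205) with the knob at 588. Closing.

```bash
python3 -m jog '[[[0,0,0,0,0,0,1],[0,0,0,0,0,0,1],[0,0,0,0,0,0,1],[0,0,0,0,0,0,1],[0,0,0,0,0,0,1],[0,0,0,0,0,0,1],[0,0,0,0,0,0,1]]]' 20; python3 - <<'E'
from h import *
b=shot('wrist')['frame']
cv2.imwrite('pics/w5.png',cv2.resize(b[120:320,190:450],(780,600))[:,:,::-1])
E
```

```text
time: 8.2
position: [0.5188, -0.4323, 0.0261]
tool_rot: [-3.098, -0.521, 0.0]
ft_force: [-0.9, 1.0, 0.5]
grip_width: 0.246
```

View pics/w5.png

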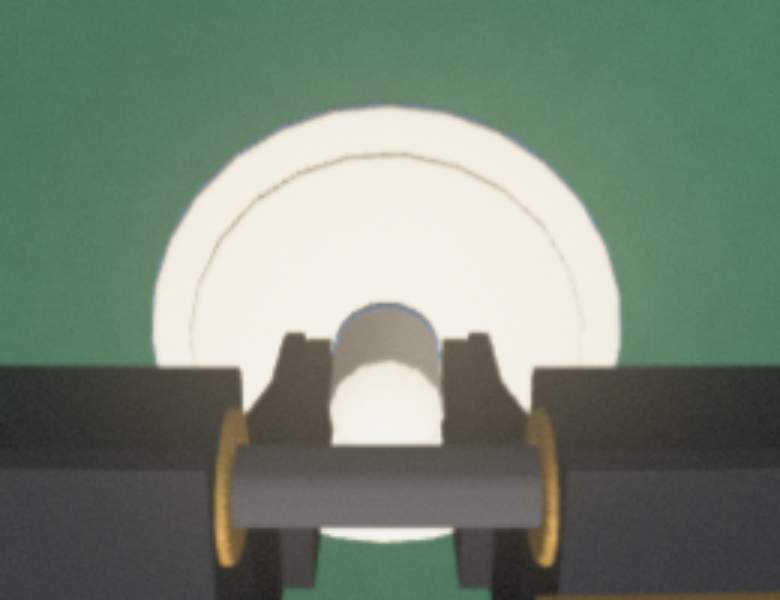

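Gripped at 21.4 mm, the knob width. Lifting, then moving so the large jar is in the wrist view.

```bash
python3 -m jog '[[[0,0,-0.5,0,0,0,1],[0,0,-1.5,0,0,0,1],[0,0,-3,0,0,0,1],[0,0,-3,0,0,0,1],[0,0,-3,0,0,0,1],[0,0,-3,0,0,0,1],[0,0,-3,0,0,0,1],[0,0,-1,0,0,0,1]]]'
python3 -m jog '[[[-2,-2,0,0,0,0,1],[-2,-2,0,0,0,0,1],[-2,-2,0,0,0,0,1],[-2,-2,0,0,0,0,1],[-2,-2,0,0,0,0,1],[0,0,0,0,0,0,1],[0,0,0,0,0,0,1]]]'
python3 w.py jar_large_mouth w6.png; python3 - <<'E'
from h import *
d=shot('top')
for q in finder.spot_point('lid_large_knob','top')[:2]: print('lid top',q['conf'],atz(d,q['point'][1]*640,q['point'][0]*400,.21).round(3))
E
```

```text
time: 9.05
position: [0.5205, -0.4342, 0.2115]
tool_rot: [3.092, 0.519, 0.008]
ft_force: [1.4, -1.3, -1.9]
grip_width: 0.243
time: 9.75
position: [0.3914, -0.3711, 0.2062]
tool_rot: [3.097, 0.519, 0.001]
ft_force: [0.6, -0.4, -1.0]
grip_width: 0.244
t 9.75 p [ 0.3914 -0.3711  0.2062] x [0.945 0.326 0.   ] y [ 0.326 -0.945  0.001] z [ 0.    -0.001 -1.   ] F [ 0.6 -0.4 -1. ] w 0.244
spot 0.76 216 158 [ 0.387  -0.2629  0.07  ] tool cm [  3.11 -10.38  13.61]
trace 0.55  [ 0.3903 -0.2695  0.07  ] size [ 92. 102.] ang 22.4 tool cm [ 3.21 -9.65 13.61]
lid top 0.74 [ 0.394 -0.383  0.21 ]
lid top 0.61 [0.52  0.353 0.21 ]
```

View pics/w6.png

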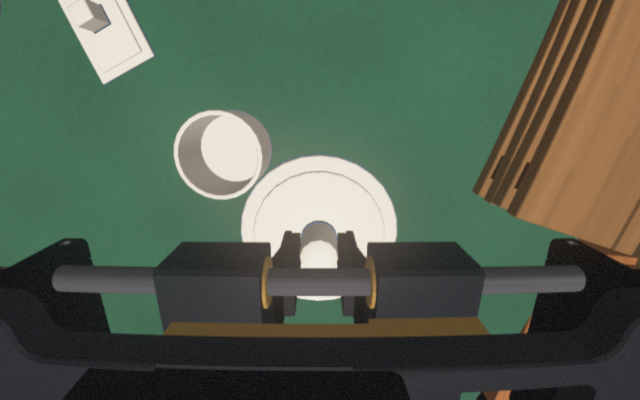

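The lid is held level: plate outline at cols 241–397, rows 155–299. The jar's outer rim is at cols 174–261, rows 111–199. I'll compute the relative shift from this one picture.

```bash
cat > rel.py <<'E'
# rel.py ul vl zl uj vj zj : tool-axis shift (cm) from lid plate centre to jar mouth centre; zl relative to TCP z
import sys; from h import *
a=list(map(float,sys.argv[1:])); s,Rm=st(); d=shot('wrist'); p=np.array(s['position'])
L=atz(d,a[0],a[1],p[2]+a[2]); J=atz(d,a[3],a[4],a[5])
print('lid',L.round(4),(Rm.T@(L-p)*100).round(2),'jar',J.round(4),'shift',(Rm.T@(J-L)*100).round(2))
for q in ((241,225),(397,225),(319,155),(319,299)): x=atz(d,*q,p[2]+a[2]); print((Rm.T@(x-p)*100).round(2),end=' ')
E
python3 rel.py 319 226 -.008 217.5 155.5 .07
```

```text
t 10.0 p [ 0.3924 -0.371   0.2058] x [0.945 0.327 0.   ] y [ 0.327 -0.945 -0.   ] z [ 0.  0. -1.] F [ 1.4 -0.  -1.7] w 0.24
lid [ 0.3994 -0.3699  0.1978] [0.7  0.12 0.8 ] jar [ 0.3906 -0.2641  0.07  ] shift [  2.63 -10.28  12.78]
[ 0.76 -4.8   0.8 ] [0.76 5.05 0.8 ] [5.17 0.12 0.8 ] [-4.65  0.13  0.8 ]
```

```bash
python3 -m jog '[[[0.6,-2,0,0,0,0,1],[0.6,-2,0,0,0,0,1],[0.6,-2,0,0,0,0,1],[0.6,-2,0,0,0,0,1],[0.5,-1.5,0,0,0,0,1],[0.2,-0.8,0,0,0,0,1],[0,0,2,0,0,0,1],[0,0,2,0,0,0,1],[0,0,2,0,0,0,1],[0,0,1.6,0,0,0,1],[0,0,0,0,0,0,1],[0,0,0,0,0,0,1]]]'
python3 - <<'E'
from h import *
s,Rm=st();b=shot('wrist','w7f.png')['frame'];c=shot('scene')['frame']
cv2.imwrite('pics/w7.png',np.hstack([cv2.resize(b[60:320,160:460],(400,347)),cv2.resize(c[90:177,250:350],(400,347),interpolation=cv2.INTER_CUBIC)])[:,:,::-1])
E
```

```text
time: 11.25
position: [0.3874, -0.2637, 0.1304]
tool_rot: [3.098, 0.52, 0.0]
ft_force: [0.3, -0.4, -0.7]
grip_width: 0.242
t 11.25 p [ 0.3874 -0.2637  0.1304] x [0.945 0.326 0.   ] y [ 0.326 -0.945  0.   ] z [ 0. -0. -1.] F [ 0.3 -0.4 -0.7] w 0.242
```

View pics/w7.png

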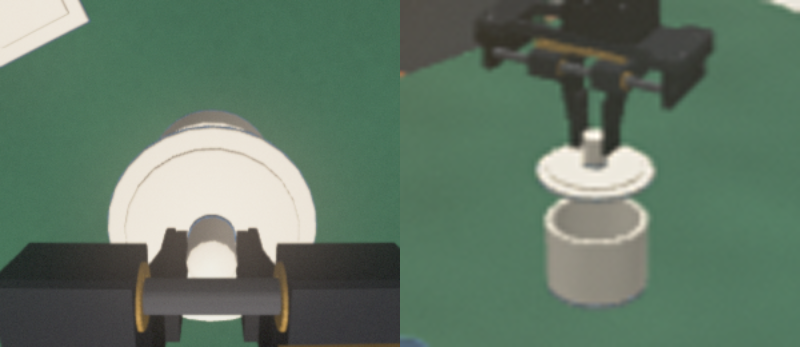

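The lid is centred over the jar in both views: wrist crop lid (212,225) with the rim showing evenly behind, and scene crop 596 against 597. Lowering gently.

```bash
python3 -m jog '[[[0,0,1,0,0,0,1],[0,0,1,0,0,0,1],[0,0,1,0,0,0,1],[0,0,0.5,0,0,0,1],[0,0,0,0,0,0,1],[0,0,0,0,0,0,1]]]'
python3 -m jog '[[[0,0,0.3,0,0,0,1],[0,0,0.2,0,0,0,1],[0,0,0,0,0,0,1],[0,0,0,0,0,0,1]]]'
python3 -m jog '[[[0,0,0.2,0,0,0,1],[0,0,0,0,0,0,1],[0,0,0,0,0,0,1]]]'
```

```text
time: 11.95
position: [0.3873, -0.2634, 0.0949]
tool_rot: [-3.098, -0.52, 0.0]
ft_force: [0.6, -0.5, -1.1]
grip_width: 0.244
time: 12.35
position: [0.3873, -0.2635, 0.0901]
tool_rot: [3.098, 0.52, 0.0]
ft_force: [-0.7, -0.1, -1.0]
grip_width: 0.245
time: 12.65
position: [0.3873, -0.2635, 0.0881]
tool_rot: [3.098, 0.52, -0.0]
ft_force: [0.0, 0.6, -1.3]
grip_width: 0.243
```

```bash
python3 -m jog '[[[0,0,0.2,0,0,0,1],[0,0,0,0,0,0,1],[0,0,0,0,0,0,1]]]'
python3 -m jog '[[[0,0,0.1,0,0,0,1],[0,0,0,0,0,0,1],[0,0,0,0,0,0,1]]]'
```

```text
time: 12.95
position: [0.3874, -0.2636, 0.0879]
tool_rot: [3.098, 0.52, -0.0]
ft_force: [-4.8, 2.8, 12.0]
grip_width: 0.244
time: 13.25
position: [0.3875, -0.2636, 0.0878]
tool_rot: [3.098, 0.52, -0.001]
ft_force: [-4.4, 4.6, 18.7]
grip_width: 0.243
```

Firm contact came at TCP z 0.088, exactly the expected seat height. Unloading, releasing, rising and moving on to the small lid.

```bash
python3 -m jog '[[[0,0,-0.25,0,0,0,1],[0,0,0,0,0,0,1],[0,0,0,0,0,0,3],[0,0,0,0,0,0,4.5],[0,0,0,0,0,0,4.5],[0,0,0,0,0,0,4.5],[0,0,-1,0,0,0,4.5],[0,0,-2,0,0,0,4.5],[0,0,-3,0,0,0,4.5],[0,0,-3,0,0,0,4.5],[0,0,-2.5,0,0,0,4.5],[0,0,0,0,0,0,4.5]]]'
python3 -m jog '[[[1.8,-3,0,0,0,0,4.5],[1.8,-3,0,0,0,0,4.5],[1.8,-3,0,0,0,0,4.5],[1.8,-3,0,0,0,0,4.5],[1.8,-3,0,0,0,0,4.5],[1.8,-3,0,0,0,0,4.5],[1.8,-3,0,0,0,0,4.5],[1.8,-3,0,0,0,0,4.5],[1.8,-3,0,0,0,0,4.5],[1.8,-3.5,0,0,0,0,4.5],[0,0,0,0,0,0,4.5],[0,0,0,0,0,0,4.5]]]'
python3 w.py lid_small_knob; python3 - <<'E'
from h import *
b=shot('wrist')['frame'];c=shot('scene')['frame']
cv2.imwrite('pics/w8.png',np.hstack([cv2.resize(b[:300],(400,188)),cv2.resize(c[90:177,250:435],(400,188),interpolation=cv2.INTER_CUBIC)])[:,:,::-1])
E
```

```text
time: 14.45
position: [0.3895, -0.2648, 0.2071]
tool_rot: [3.092, 0.52, 0.008]
ft_force: [0.4, -0.6, 0.2]
grip_width: 0.515
time: 15.65
position: [0.4573, 0.0843, 0.2022]
tool_rot: [3.097, 0.524, -0.001]
ft_force: [0.1, -1.1, -0.2]
grip_width: 0.517
t 15.65 p [0.4573 0.0843 0.2022] x [ 0.944  0.329 -0.001] y [ 0.329 -0.944  0.   ] z [-0.001 -0.    -1.   ] F [ 0.1 -1.1 -0.2] w 0.517
spot 0.82 292 276 [0.3293 0.0733 0.033 ] tool cm [-12.43  -3.18  16.93]
spot 0.6 316 180 [0.4567 0.0853 0.033 ] tool cm [-1.000e-02 -1.200e-01  1.692e+01]
trace 0.62  [0.3558 0.0698 0.033 ] size [44. 57.] ang 17.0 tool cm [-10.05  -1.97  16.93]
```

View pics/w8.png

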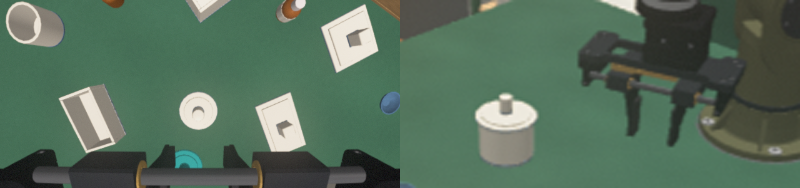

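The large lid is seated flat on its jar. The white small lid sits right under the tool at wrist pixel (316,180). The other hit at (292,276) is the turquoise look-alike and I'm ignoring it.

```bash
python3 -m jog '[[[0,-0.1,3,0,0,0,4.5],[0,0,3,0,0,0,4.5],[0,0,3,0,0,0,4.5],[0,0,3,0,0,0,4.5],[0,0,2,0,0,0,4.5],[0,0,1.5,0,0,0,4.5],[0,0,1,0,0,0,4.5],[0,0,0.6,0,0,0,4.5],[0,0,0.3,0,0,0,4.5],[0,0,0,0,0,0,4.5],[0,0,0,0,0,0,4.5]]]'
python3 -m jog '[[[0,0,0,0,0,0,1],[0,0,0,0,0,0,1],[0,0,0,0,0,0,1],[0,0,0,0,0,0,1],[0,0,0,0,0,0,1],[0,0,0,0,0,0,1],[0,0,0,0,0,0,1]]]' 20
python3 - <<'E'
from h import *
s,Rm=st(); T=np.array([.513,.388,0])-.05*Rm[:,0]+.09*Rm[:,1]; print((Rm.T@(T-s['position'])*100).round(1),T)
E
```

```text
time: 17.0
position: [0.458, 0.0846, 0.0291]
tool_rot: [3.098, 0.52, 0.002]
ft_force: [-0.2, 0.1, 0.1]
grip_width: 0.52
time: 17.7
position: [0.4576, 0.0845, 0.0286]
tool_rot: [3.098, 0.52, 0.0]
ft_force: [0.3, -0.1, 1.2]
grip_width: 0.242
t 17.7 p [0.4576 0.0845 0.0286] x [0.945 0.327 0.   ] y [ 0.327 -0.945  0.   ] z [ 0. -0. -1.] F [ 0.3 -0.1  1.2] w 0.242
[ 10.2 -17.9   2.9] [4.95141220e-01 2.86604420e-01 1.89534873e-05]
```

Gripped. Lift and carry toward the small jar.

```bash
python3 -m jog '[[[0,0,-0.5,0,0,0,1],[0,0,-1.5,0,0,0,1],[0,0,-3,0,0,0,1],[0,0,-3,0,0,0,1],[0,0,-3,0,0,0,1],[0,0,-3,0,0,0,1],[0,0,-3,0,0,0,1],[0,0,-1,0,0,0,1]]]'
python3 -m jog '[[[1,-1.8,0,0,0,0,1],[1,-1.8,0,0,0,0,1],[1,-1.8,0,0,0,0,1],[1,-1.8,0,0,0,0,1],[1,-1.8,0,0,0,0,1],[1,-1.8,0,0,0,0,1],[1,-1.8,0,0,0,0,1],[1,-1.8,0,0,0,0,1],[1,-1.8,0,0,0,0,1],[1.2,-1.7,0,0,0,0,1],[0,0,0,0,0,0,1],[0,0,0,0,0,0,1]]]'
python3 w.py jar_small_mouth w9.png
python3 - <<'E'
from h import *
im=cv2.imread('pics/w9.png'); m=(im.min(2)>100).astype(np.uint8)
cs,_=cv2.findContours(m,0,2)
for c in cs:
    if cv2.contourArea(c)>800: print(cv2.boundingRect(c),cv2.contourArea(c))
E
```

```text
time: 18.5
position: [0.4589, 0.0851, 0.2116]
tool_rot: [3.097, 0.521, 0.008]
ft_force: [-0.6, 0.5, -0.5]
grip_width: 0.245
time: 19.7
position: [0.4946, 0.2869, 0.2074]
tool_rot: [3.098, 0.522, -0.004]
ft_force: [0.5, 0.2, -0.8]
grip_width: 0.244
t 19.7 p [0.4946 0.2869 0.2074] x [ 0.945  0.328 -0.002] y [ 0.328 -0.945 -0.   ] z [-0.002 -0.001 -1.   ] F [ 0.5  0.2 -0.8] w 0.244
spot 0.56 225 132 [0.5153 0.3953 0.06  ] tool cm [ 5.54 -9.56 14.73]
trace 0.6  [0.514  0.3913 0.06  ] size [64. 72.] ang 16.5 tool cm [ 5.29 -9.22 14.73]
trace 0.3  [0.4508 0.2701 0.06  ] size [105. 127.] ang 19.1 tool cm [-4.66  0.16 14.75]
(268, 282, 102, 35) 1858.5
(483, 279, 102, 15) 1046.0
(0, 216, 103, 53) 2046.5
(263, 178, 113, 91) 6650.0
(193, 102, 71, 64) 3507.0
(438, 18, 126, 116) 8640.5
(0, 0, 92, 129) 10281.0
```

The spot (225,132) and the rim outline (left edge at column 193, width about 58 px, so its centre is about 222,131) agree. Move over the jar and check before lowering.

```bash
python3 -m jog '[[[1,-2,0,0,0,0,1],[1,-2,0,0,0,0,1],[1,-2,0,0,0,0,1],[1,-2,0,0,0,0,1],[1,-1.2,0,0,0,0,1],[0.5,-0.4,0,0,0,0,1],[0,0,2,0,0,0,1],[0,0,2,0,0,0,1],[0,0,2,0,0,0,1],[0,0,2.4,0,0,0,1],[0,0,0,0,0,0,1],[0,0,0,0,0,0,1]]]'
python3 - <<'E'
from h import *
s,Rm=st();b=shot('wrist')['frame'];c=shot('scene')['frame']
cv2.imwrite('pics/w10.png',np.hstack([cv2.resize(b[60:320,160:460],(400,347)),cv2.resize(c[213:300,400:500],(400,347),interpolation=cv2.INTER_CUBIC)])[:,:,::-1])
E
```

```text
time: 21.05
position: [0.5165, 0.3946, 0.1248]
tool_rot: [3.098, 0.518, -0.0]
ft_force: [0.6, 1.1, -0.6]
grip_width: 0.237
t 21.05 p [0.5165 0.3946 0.1248] x [ 0.946  0.325 -0.   ] y [ 0.325 -0.946  0.001] z [-0.    -0.001 -1.   ] F [ 0.6  1.1 -0.6] w 0.237
```

View pics/w10.png

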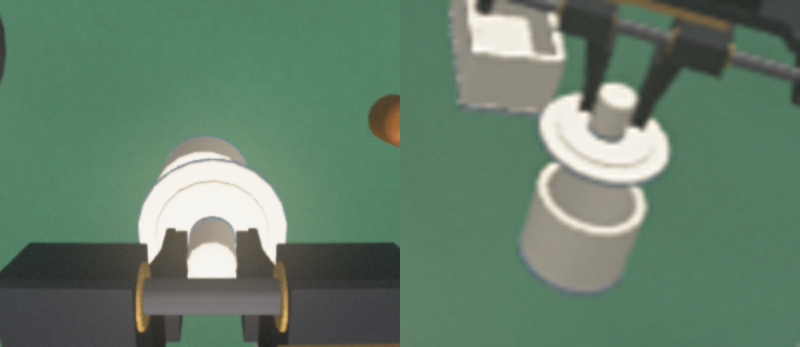

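The lid hovers over the jar. Both views (wrist rim centre 205 against lid 212; scene lid 604 against expected 608) put the jar about 4 mm further along tool −y, so I'm correcting by −0.35 cm and lowering.

```bash
python3 -m jog '[[[0,-0.35,1,0,0,0,1],[0,0,1,0,0,0,1],[0,0,1,0,0,0,1],[0,0,0.6,0,0,0,1],[0,0,0.2,0,0,0,1],[0,0,0.2,0,0,0,1],[0,0,0,0,0,0,1],[0,0,0,0,0,0,1]]]'
python3 -m jog '[[[0,0,0.3,0,0,0,1],[0,0,0,0,0,0,1],[0,0,0,0,0,0,1]]]'
python3 -m jog '[[[0,0,0.2,0,0,0,1],[0,0,0,0,0,0,1],[0,0,0,0,0,0,1]]]'
```

```text
time: 21.95
position: [0.515, 0.3992, 0.0848]
tool_rot: [-3.098, -0.52, -0.001]
ft_force: [-0.9, -0.3, -1.2]
grip_width: 0.241
time: 22.25
position: [0.5148, 0.399, 0.0814]
tool_rot: [3.098, 0.52, -0.0]
ft_force: [0.4, -0.2, -1.3]
grip_width: 0.242
time: 22.55
position: [0.5152, 0.3993, 0.0806]
tool_rot: [-3.098, -0.52, -0.002]
ft_force: [-0.4, -0.7, 6.8]
grip_width: 0.241
```

Seated at the expected height, TCP z 0.0806. Release, rise, then pass over the oblong jar to measure it with an empty hand.

```bash
python3 -m jog '[[[0,0,-0.15,0,0,0,1],[0,0,0,0,0,0,3],[0,0,0,0,0,0,4.5],[0,0,0,0,0,0,4.5],[0,0,0,0,0,0,4.5],[0,0,-1,0,0,0,4.5],[0,0,-2,0,0,0,4.5],[0,0,-3,0,0,0,4.5],[0,0,-3,0,0,0,4.5],[0,0,-2.5,0,0,0,4.5],[0,0,-0.5,0,0,0,4.5],[0,0,0,0,0,0,4.5]]]'
python3 -m jog '[[[-2,1.1,0,0,0,0,4.5],[-2,1.1,0,0,0,0,4.5],[-2,1.1,0,0,0,0,4.5],[-2,1.1,0,0,0,0,4.5],[-2,1.1,0,0,0,0,4.5],[-2,1.1,0,0,0,0,4.5],[-2,1.1,0,0,0,0,4.5],[-2.6,1.1,0,0,0,0,4.5],[0,0,0,0,0,-6,4.5],[0,0,0,0,0,-6,4.5],[0,0,0,0,0,-6,4.5],[0,0,0,0,0,0,4.5]]]'
cat > jr.py <<'E'
# jar rim by fitting the outer rectangle of jar (known size, top at Z + base at 0) silhouette to trace mask
import sys; from h import *; from scipy.optimize import minimize
n,L,W,zt,zb,x,y,a=sys.argv[1],*map(float,sys.argv[2:9]); cam=sys.argv[9] if len(sys.argv)>9 else 'wrist'
s,Rm=st(); d=shot(cam); G=np.array([atz(d,*(0,0),0)])
q=[q for q in finder.trace(n,cam)]
q=min(q,key=lambda q:np.hypot(*(np.array(proj(d,[x,y,zt]))-np.array(q['point'])[::-1]*[640,400])))
m=q['region'].astype(np.uint8); f=4
M=cv2.resize(m,None,fx=f,fy=f,interpolation=cv2.INTER_NEAREST)
def sil(t):
    c,sn=np.cos(t[2]),np.sin(t[2]); P=[]
    for z in (zt,zb):
        for i,j in ((1,1),(1,-1),(-1,-1),(-1,1)):
            u,v=i*L/2,j*W/2; P.append(proj(d,[t[0]/1000+c*u-sn*v,t[1]/1000+sn*u+c*v,z]))
    h=cv2.convexHull((np.array(P)*f).astype(np.float32)).astype(np.int32); o=np.zeros_like(M); cv2.fillConvexPoly(o,h,1); return o
def cost(t): o=sil([t[0],t[1],t[2]/60]); return 1-(o&M).sum()/(o|M).sum()
b=None
for da in (-8,0,8):
    t0=np.array([x*1000,y*1000,np.radians(a+da)*60])
    r=minimize(cost,t0,method='Nelder-Mead',options=dict(initial_simplex=[t0,t0+[10,0,0],t0+[0,10,0],t0+[0,0,8]]))
    if b is None or r.fun<b.fun:b=r
p=np.r_[b.x[:2]/1000,zt]; print(n,'IoU',round(1-b.fun,3),'xy',p.round(4),'yaw',round(np.degrees(b.x[2]/60),1),'tool cm',(Rm.T@(p-s['position'])*100).round(2),'tool yaw',round(np.degrees(np.arctan2(Rm[1,0],Rm[0,0])),1))
E
python3 jr.py jar_oblong_mouth .108 .062 .056 0 .387 .262 37; python3 w.py jar_oblong_mouth w11.png
```

```text
time: 23.75
position: [0.5151, 0.3996, 0.2022]
tool_rot: [-3.097, -0.52, -0.003]
ft_force: [-0.4, -0.1, -0.6]
grip_width: 0.517
time: 24.95
position: [0.386, 0.2609, 0.1998]
tool_rot: [2.978, 0.998, -0.003]
ft_force: [-0.8, 0.2, 0.3]
grip_width: 0.521
t 24.95 p [0.386  0.2609 0.1998] x [ 0.798  0.603 -0.002] y [ 0.603 -0.798 -0.   ] z [-0.002 -0.001 -1.   ] F [-0.8  0.2  0.3] w 0.521
jar_oblong_mouth IoU 0.983 xy [0.3843 0.2643 0.056 ] yaw 36.9 tool cm [ 0.1  -0.37 14.38] tool yaw 37.1
t 25.05 p [0.3862 0.2612 0.2001] x [ 0.8    0.601 -0.002] y [ 0.601 -0.8   -0.   ] z [-0.002 -0.001 -1.   ] F [ 0.3 -0.9  0.2] w 0.517
spot 0.79 313 184 [0.384 0.266 0.056] tool cm [ 0.13 -0.51 14.41]
trace 0.62  [0.3858 0.266  0.056 ] size [114.  64.] ang 36.6 tool cm [ 0.28 -0.4  14.41]
```

An excellent silhouette fit (IoU 0.98): jar_oblong is at (0.384,0.264) with yaw 36.9°. On to the oblong lid.

```bash
python3 -m jog '[[[-1.2,3.1,0,0,0,0,4.5],[-1.2,3.1,0,0,0,0,4.5],[-1.2,3.1,0,0,0,0,4.5],[-1.2,3.1,0,0,0,0,4.5],[-1.2,3.1,0,0,0,0,4.5],[-1.2,3.1,0,0,0,0,4.5],[-1.2,3.1,0,0,0,0,4.5],[-1.2,3.1,0,0,0,0,4.5],[-1.2,3.1,0,0,0,0,4.5],[-1.2,3.1,0,0,0,0,4.5],[-1,2.4,0,0,0,0,4.5],[0,0,0,0,0,0,4.5]]]'
python3 -m jog '[[[0,0,0,0,0,-7,4.5],[0,0,0,0,0,0,4.5],[0,0,0,0,0,0,4.5]]]'
python3 jr.py lid_oblong_knob .118 .072 .018 .008 .484 -.084 45; python3 w.py lid_oblong_knob w12.png
```

```text
time: 26.4
position: [0.4844, -0.0877, 0.2004]
tool_rot: [2.982, 0.988, -0.001]
ft_force: [0.4, -0.2, 0.3]
grip_width: 0.516
time: 26.7
position: [0.4842, -0.0825, 0.2009]
tool_rot: [-2.913, -1.176, 0.0]
ft_force: [1.0, 0.5, 0.3]
grip_width: 0.517
t 26.7 p [ 0.4842 -0.0825  0.2009] x [ 0.72   0.694 -0.   ] y [ 0.694 -0.72  -0.   ] z [-0.  0. -1.] F [1.  0.5 0.3] w 0.517
lid_oblong_knob IoU 0.959 xy [ 0.4818 -0.0857  0.018 ] yaw 42.5 tool cm [-0.39  0.07 18.29] tool yaw 44.0
t 26.8 p [ 0.4842 -0.0826  0.201 ] x [ 0.719  0.695 -0.   ] y [ 0.695 -0.719  0.   ] z [-0. -0. -1.] F [ 1.  -0.1  0. ] w 0.515
spot 0.92 316 184 [ 0.4795 -0.0844  0.033 ] tool cm [-0.46 -0.2  16.8 ]
```

```bash
python3 -m jog '[[[-0.4,-0.05,0,0,0,1.5,4.5],[0,0,3,0,0,0,4.5],[0,0,3,0,0,0,4.5],[0,0,3,0,0,0,4.5],[0,0,3,0,0,0,4.5],[0,0,2,0,0,0,4.5],[0,0,1.5,0,0,0,4.5],[0,0,1,0,0,0,4.5],[0,0,0.6,0,0,0,4.5],[0,0,0.2,0,0,0,4.5],[0,0,0,0,0,0,4.5],[0,0,0,0,0,0,4.5]]]'
python3 -m jog '[[[0,0,0,0,0,0,1],[0,0,0,0,0,0,1],[0,0,0,0,0,0,1],[0,0,0,0,0,0,1],[0,0,0,0,0,0,1],[0,0,0,0,0,0,1],[0,0,0,0,0,0,1]]]' 20
python3 -m jog '[[[0,0,-0.5,0,0,0,1],[0,0,-1.5,0,0,0,1],[0,0,-3,0,0,0,1],[0,0,-3,0,0,0,1],[0,0,-3,0,0,0,1],[0,0,-3,0,0,0,1],[0,0,-3,0,0,0,1],[0,0,-1,0,0,0,1],[0,0,0,0,0,2.8,1],[0,0,0,0,0,2.8,1],[0,0,0,0,0,0,1],[0,0,0,0,0,0,1]]]'
python3 - <<'E'
from h import *
s,Rm=st(); T=np.array([.3843,.2643,.131]); print((Rm.T@(T-s['position'])*100).round(2),np.degrees(np.arctan2(Rm[1,0],Rm[0,0])))
E
```

```text
time: 28.15
position: [0.4817, -0.0858, 0.0288]
tool_rot: [2.926, 1.14, 0.002]
ft_force: [-0.5, -0.1, -0.1]
grip_width: 0.52
time: 28.85
position: [0.4811, -0.0856, 0.0281]
tool_rot: [2.927, 1.14, -0.0]
ft_force: [-1.1, -0.1, 1.7]
grip_width: 0.25
time: 30.05
position: [0.4806, -0.0855, 0.2072]
tool_rot: [-2.978, -0.998, 0.002]
ft_force: [1.1, -0.1, -1.4]
grip_width: 0.253
t 30.05 p [ 0.4806 -0.0855  0.2072] x [ 0.798  0.602 -0.001] y [ 0.602 -0.798 -0.001] z [-0.001  0.    -1.   ] F [ 1.1 -0.1 -1.4] w 0.253
[ 13.39 -33.72   7.64] 37.04046866194501
```

```bash
python3 -m jog '[[[0.7,-1.7,0,0,0,0,1],[1.2,-3,0,0,0,0,1],[1.2,-3,0,0,0,0,1],[1.2,-3,0,0,0,0,1],[1.2,-3,0,0,0,0,1],[1.2,-3,0,0,0,0,1],[1.2,-3,0,0,0,0,1],[1.2,-3,0,0,0,0,1],[1.2,-3,0,0,0,0,1],[1.2,-3,0,0,0,0,1],[1.2,-3,0,0,0,0,1],[0.7,-2,0,0,0,0,1]]]'
python3 -m jog '[[[0,0,2,0,0,0,1],[0,0,2,0,0,0,1],[0,0,2,0,0,0,1],[0,0,1.6,0,0,0,1],[0,0,0,0,0,0,1],[0,0,0,0,0,0,1]]]'
python3 - <<'E'
from h import *
s,Rm=st(); T=np.array([.3843,.2643,.0761]); print((Rm.T@(T-s['position'])*100).round(2),np.degrees(np.arctan2(Rm[1,0],Rm[0,0])))
b=shot('wrist')['frame'];c=shot('scene')['frame']
cv2.imwrite('pics/w13.png',np.hstack([cv2.resize(b[60:320,160:460],(400,347)),cv2.resize(c[170:257,375:475],(400,347),interpolation=cv2.INTER_CUBIC)])[:,:,::-1])
E
```

```text
time: 31.25
position: [0.3832, 0.2675, 0.2079]
tool_rot: [-2.977, -1.002, -0.0]
ft_force: [0.4, -0.4, -1.3]
grip_width: 0.251
time: 31.85
position: [0.3848, 0.2648, 0.1322]
tool_rot: [-2.979, -0.998, 0.001]
ft_force: [0.9, 0.8, -1.1]
grip_width: 0.251
t 31.85 p [0.3848 0.2648 0.1322] x [ 0.798  0.602 -0.   ] y [ 0.602 -0.798 -0.   ] z [-0.001 -0.    -1.   ] F [ 0.9  0.8 -1.1] w 0.251
[-0.06  0.01  5.61] 37.043812024680356
```

View pics/w13.png

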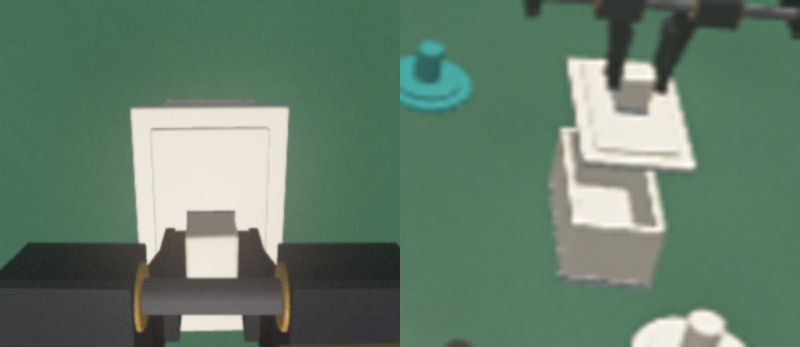

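The oblong lid is parallel to its jar and centred over it: wrist lid centre about 211 against the jar's back edge 165–255. Lowering.

```bash
python3 -m jog '[[[0,0,1.5,0,0,0,1],[0,0,1.5,0,0,0,1],[0,0,1,0,0,0,1],[0,0,0.6,0,0,0,1],[0,0,0.4,0,0,0,1],[0,0,0.2,0,0,0,1],[0,0,0,0,0,0,1],[0,0,0,0,0,0,1]]]'
python3 -m jog '[[[0,0,0.3,0,0,0,1],[0,0,0,0,0,0,1],[0,0,0,0,0,0,1]]]'
python3 -m jog '[[[0,0,0.2,0,0,0,1],[0,0,0,0,0,0,1],[0,0,0,0,0,0,1]]]'
```

```text
time: 32.75
position: [0.3857, 0.2644, 0.0804]
tool_rot: [2.979, 0.996, 0.001]
ft_force: [-0.3, -0.9, -0.4]
grip_width: 0.251
time: 33.05
position: [0.3854, 0.2642, 0.077]
tool_rot: [2.979, 0.996, -0.0]
ft_force: [-0.8, 0.4, -0.6]
grip_width: 0.252
time: 33.35
position: [0.3854, 0.2649, 0.0756]
tool_rot: [-2.979, -0.997, -0.0]
ft_force: [-3.0, 0.5, 5.2]
grip_width: 0.247
```

```bash
python3 -m jog '[[[0,0,-0.15,0,0,0,1],[0,0,0,0,0,0,3],[0,0,0,0,0,0,4.5],[0,0,0,0,0,0,4.5],[0,0,0,0,0,0,4.5],[0,0,-1,0,0,0,4.5],[0,0,-2,0,0,0,4.5],[0,0,-3,0,0,0,4.5],[0,0,-3,0,0,0,4.5],[0,0,-2.5,0,0,0,4.5],[0,0,-1,0,0,0,4.5],[0,0,0,0,0,0,4.5]]]'
python3 -m jog '[[[1.4,2.7,0,0,0,0,4.5],[1.4,2.7,0,0,0,0,4.5],[1.4,2.7,0,0,0,0,4.5],[1.4,2.7,0,0,0,0,4.5],[1.4,2.7,0,0,0,0,4.5],[1.4,2.7,0,0,0,0,4.5],[1.4,2.7,0,0,0,0,4.5],[1.4,2.7,0,0,0,0,4.5],[1.4,2.7,0,0,0,0,4.5],[1.4,2.7,0,0,0,0,4.5],[0,0,0,0,0,-8,4.5],[0,0,0,0,0,-5,4.5]]]'
python3 -m jog '[[[0,0,0,0,0,0,4.5],[0,0,0,0,0,0,4.5]]]'
python3 jr.py jar_square_mouth .08 .08 .064 0 .661 .137 53; python3 w.py jar_square_mouth w14.png
python3 - <<'E'
from h import *
s,Rm=st(); T=np.array([.673,-.139,.2]); print((Rm.T@(T-s['position'])*100).round(2))
E
```

```text
time: 34.55
position: [0.3863, 0.2647, 0.2029]
tool_rot: [2.979, 0.996, 0.005]
ft_force: [0.6, -1.2, -0.5]
grip_width: 0.515
time: 35.75
position: [0.6595, 0.1319, 0.1984]
tool_rot: [-2.843, -1.331, 0.006]
ft_force: [-0.4, -0.6, -1.2]
grip_width: 0.519
time: 35.95
position: [0.659, 0.1328, 0.2]
tool_rot: [-2.848, -1.324, 0.003]
ft_force: [0.5, -0.5, -0.7]
grip_width: 0.518
t 35.95 p [0.659  0.1328 0.2   ] x [ 0.644  0.765 -0.002] y [ 0.765 -0.644 -0.002] z [-0.002 -0.    -1.   ] F [ 0.5 -0.5 -0.7] w 0.518
t 36.05 p [0.6592 0.1328 0.2008] x [ 0.644  0.765 -0.001] y [ 0.765 -0.644 -0.001] z [-0.001 -0.    -1.   ] F [ 0.3 -0.5  0.1] w 0.52
spot 0.87 316 181 [0.6621 0.1382 0.064 ] tool cm [ 0.61 -0.12 13.68]
trace 0.63  [0.6649 0.1414 0.064 ] size [87. 80.] ang 53.7 tool cm [ 1.03 -0.11 13.68]
t 36.2 p [0.6596 0.1327 0.2015] x [ 0.644  0.765 -0.   ] y [ 0.765 -0.644  0.   ] z [ 0. -0. -1.] F [0.  0.3 0. ] w 0.515
[-19.93  18.52   0.16]Traceback (most recent call last):
  File "jr.py", line 6, in <module>
    q=min(q,key=lambda q:np.hypot(*(np.array(proj(d,[x,y,zt]))-np.array(q['point'])[::-1]*[640,400])))
ValueError: min() iterable argument is empty
```

```bash
python3 jr.py jar_square_mouth .08 .08 .064 0 .661 .137 53
python3 -m jog '[[[-1,0.9,0,0,0,0,4.5],[-2,1.85,0,0,0,0,4.5],[-2,1.85,0,0,0,0,4.5],[-2,1.85,0,0,0,0,4.5],[-2,1.85,0,0,0,0,4.5],[-2,1.85,0,0,0,0,4.5],[-2,1.85,0,0,0,0,4.5],[-2,1.85,0,0,0,0,4.5],[-2,1.85,0,0,0,0,4.5],[-2,1.85,0,0,0,0,4.5],[-0.9,0.9,0,0,0,4,4.5],[0,0,0,0,0,0,4.5]]]'
python3 -m jog '[[[0,0,0,0,0,0,4.5],[0,0,0,0,0,0,4.5]]]'
python3 jr.py lid_square_knob .09 .09 .018 .008 .673 -.139 47;python3 w.py lid_square_knob w15.png
```

```text
t 36.2 p [0.6596 0.1327 0.2015] x [ 0.644  0.765 -0.   ] y [ 0.765 -0.644  0.   ] z [ 0. -0. -1.] F [0.  0.3 0. ] w 0.515
jar_square_mouth IoU 0.982 xy [0.6634 0.1383 0.064 ] yaw 54.0 tool cm [ 0.67 -0.07 13.75] tool yaw 49.9
time: 37.5
position: [0.6725, -0.1435, 0.2012]
tool_rot: [2.895, 1.217, -0.002]
ft_force: [1.0, 0.6, 0.2]
grip_width: 0.52
time: 37.7
position: [0.6729, -0.1366, 0.2018]
tool_rot: [-2.89, -1.231, -0.001]
ft_force: [-0.5, -0.1, -0.5]
grip_width: 0.518
t 37.7 p [ 0.6729 -0.1366  0.2018] x [0.693 0.721 0.001] y [ 0.721 -0.693 -0.   ] z [ 0.     0.001 -1.   ] F [-0.5 -0.1 -0.5] w 0.518
lid_square_knob IoU 0.965 xy [ 0.676  -0.1384  0.018 ] yaw 47.5 tool cm [ 0.08  0.35 18.38] tool yaw 46.1
t 37.8 p [ 0.673  -0.1367  0.2018] x [0.693 0.721 0.   ] y [ 0.721 -0.693 -0.   ] z [ 0.  0. -1.] F [ 0.5 -0.1 -0.4] w 0.514
spot 0.85 323 179 [ 0.6786 -0.1401  0.033 ] tool cm [ 0.13  0.64 16.88]
trace 0.85 edge [ 0.8018 -0.0244  0.033 ] size [38. 96.] ang 46.4 tool cm [17.01  1.51 16.89]
trace 0.63  [ 0.6764 -0.1372  0.033 ] size [90. 90.] ang 47.7 tool cm [ 0.19  0.28 16.88]
```

The target is the white square lid under the tool at (323,179). The hit at the picture's edge is the orange look-alike. Descending on the white one.

```bash
python3 -m jog '[[[0.12,0.4,0,0,0,-1.4,4.5],[0,0,3,0,0,0,4.5],[0,0,3,0,0,0,4.5],[0,0,3,0,0,0,4.5],[0,0,3,0,0,0,4.5],[0,0,2,0,0,0,4.5],[0,0,0,0,0,0,4.5]]]'
python3 -m jog '[[[0,0,1.5,0,0,0,4.5],[0,0,1,0,0,0,4.5],[0,0,0.6,0,0,0,4.5],[0,0,0.2,0,0,0,4.5],[0,0,0,0,0,0,4.5],[0,0,0,0,0,0,4.5]]]'
python3 -m jog '[[[0,0,0,0,0,0,1],[0,0,0,0,0,0,1],[0,0,0,0,0,0,1],[0,0,0,0,0,0,1],[0,0,0,0,0,0,1],[0,0,0,0,0,0,1],[0,0,0,0,0,0,1]]]' 20
```

```text
time: 38.65
position: [0.6743, -0.1403, 0.0577]
tool_rot: [-2.873, -1.262, 0.008]
ft_force: [-0.6, 0.7, -0.1]
grip_width: 0.516
time: 39.25
position: [0.6771, -0.1403, 0.0291]
tool_rot: [2.876, 1.262, 0.001]
ft_force: [1.4, 0.1, 0.1]
grip_width: 0.517
time: 39.95
position: [0.6765, -0.14, 0.0287]
tool_rot: [-2.877, -1.262, 0.0]
ft_force: [-2.3, 0.6, 2.1]
grip_width: 0.25
```

```bash
python3 -m jog '[[[0,0,-0.5,0,0,0,1],[0,0,-1.5,0,0,0,1],[0,0,-3,0,0,0,1],[0,0,-3,0,0,0,1],[0,0,-3,0,0,0,1],[0,0,-3,0,0,0,1],[0,0,-3,0,0,0,1],[0,0,-1,0,0,0,1],[0,0,0,0,0,-3.3,1],[0,0,0,0,0,-3.2,1],[0,0,0,0,0,0,1],[0,0,0,0,0,0,1]]]'
python3 - <<'E'
from h import *
s,Rm=st(); T=np.array([.663,.1383,.0847]); print((Rm.T@(T-s['position'])*100).round(2),np.degrees(np.arctan2(Rm[1,0],Rm[0,0])))
E
```

```text
time: 41.15
position: [0.6764, -0.1403, 0.208]
tool_rot: [-2.801, -1.421, 0.001]
ft_force: [0.5, -0.7, -1.3]
grip_width: 0.252
t 41.15 p [ 0.6764 -0.1403  0.208 ] x [ 0.591  0.807 -0.   ] y [ 0.807 -0.591 -0.001] z [-0.001  0.    -1.   ] F [ 0.5 -0.7 -1.3] w 0.252
[ 21.69 -17.53  12.33] 53.79245530438304
```

```bash
python3 -m jog '[[[1.2,-1,0,0,0,0,1],[2,-1.6,0,0,0,0,1],[2,-1.6,0,0,0,0,1],[2,-1.6,0,0,0,0,1],[2,-1.6,0,0,0,0,1],[2,-1.6,0,0,0,0,1],[2,-1.6,0,0,0,0,1],[2,-1.6,0,0,0,0,1],[2,-1.6,0,0,0,0,1],[2,-1.6,0,0,0,0,1],[2,-1.6,0,0,0,0,1],[0.5,-0.5,0,0,0,0,1]]]'
python3 -m jog '[[[0,0,2,0,0,0,1],[0,0,2,0,0,0,1],[0,0,2,0,0,0,1],[0,0,1.6,0,0,0,1],[0,0,0,0,0,0,1],[0,0,0,0,0,0,1]]]'
python3 - <<'E'
from h import *
s,Rm=st(); T=np.array([.663,.1383,.0847]); print((Rm.T@(T-s['position'])*100).round(2),np.degrees(np.arctan2(Rm[1,0],Rm[0,0])))
b=shot('wrist')['frame'];c=shot('scene')['frame']
cv2.imwrite('pics/w16.png',np.hstack([cv2.resize(b[60:320,160:460],(400,347)),cv2.resize(c[190:277,280:380],(400,347),interpolation=cv2.INTER_CUBIC)])[:,:,::-1])
E
```

```text
time: 42.35
position: [0.6614, 0.1442, 0.2087]
tool_rot: [-2.794, -1.43, -0.001]
ft_force: [0.1, 0.6, -0.5]
grip_width: 0.247
time: 42.95
position: [0.6634, 0.138, 0.1328]
tool_rot: [2.801, 1.422, -0.0]
ft_force: [0.5, -0.2, -0.1]
grip_width: 0.254
t 42.95 p [0.6634 0.138  0.1328] x [ 0.59   0.807 -0.   ] y [ 0.807 -0.59  -0.   ] z [-0. -0. -1.] F [ 0.5 -0.2 -0.1] w 0.254
[ 0.   -0.05  4.81] 53.84466285390539
```

View pics/w16.png

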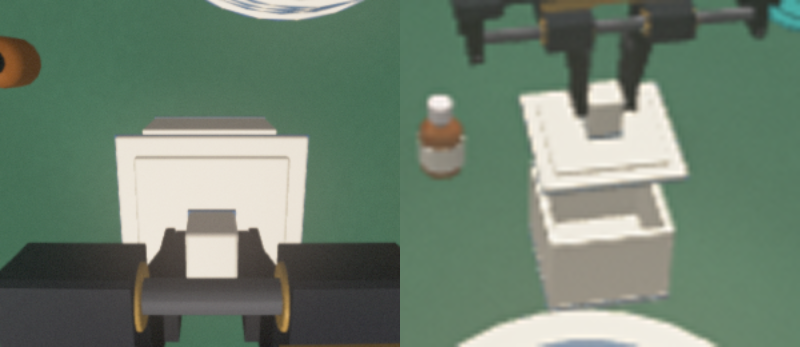

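The square lid is parallel to its jar and centred over it: lid 117–308, jar 144–275, centres 212 and 210. Lowering.

```bash
python3 -m jog '[[[0,0,1.5,0,0,0,1],[0,0,1.5,0,0,0,1],[0,0,0.6,0,0,0,1],[0,0,0.4,0,0,0,1],[0,0,0.2,0,0,0,1],[0,0,0.2,0,0,0,1],[0,0,0,0,0,0,1],[0,0,0,0,0,0,1]]]'
python3 -m jog '[[[0,0,0.3,0,0,0,1],[0,0,0,0,0,0,1],[0,0,0,0,0,0,1]]]'
python3 -m jog '[[[0,0,0.2,0,0,0,1],[0,0,0,0,0,0,1],[0,0,0,0,0,0,1]]]'
```

```text
time: 43.85
position: [0.6635, 0.1382, 0.0889]
tool_rot: [2.801, 1.423, 0.001]
ft_force: [0.5, 0.3, -1.6]
grip_width: 0.245
time: 44.15
position: [0.6632, 0.1381, 0.0854]
tool_rot: [2.801, 1.423, -0.0]
ft_force: [0.2, 0.9, -1.4]
grip_width: 0.248
time: 44.45
position: [0.6636, 0.1383, 0.0846]
tool_rot: [2.8, 1.423, 0.001]
ft_force: [-2.1, -0.8, 5.4]
grip_width: 0.25
```

Seated at the expected height. Release, retreat, and one final look.

```bash
python3 -m jog '[[[0,0,-0.1,0,0,0,1],[0,0,0,0,0,0,3],[0,0,0,0,0,0,4.5],[0,0,0,0,0,0,4.5],[0,0,0,0,0,0,4.5],[0,0,-1,0,0,0,4.5],[0,0,-2,0,0,0,4.5],[0,0,-3,0,0,0,4.5],[0,0,-3,0,0,0,4.5],[0,0,-3,0,0,0,4.5],[0,0,-3,0,0,0,4.5],[0,0,0,0,0,0,4.5]]]'
python3 -m jog '[[[-3,0,-1,0,0,0,4.5],[-3,0,-1,0,0,0,4.5],[-3,0,-1,0,0,0,4.5],[-3,0,-1,0,0,0,4.5],[-3,0,-1,0,0,0,4.5],[-3,0,0,0,0,0,4.5],[0,0,0,0,0,0,4.5],[0,0,0,0,0,0,4.5],[0,0,0,0,0,0,4.5]]]'
python3 - <<'E'
from h import *
s,Rm=st();d=shot('top')
zz=dict(large=.095,small=.085,square=.089,oblong=.081)
for n,z in zz.items():
    for q in finder.spot_point(f'lid_{n}_knob','top')[:2]: print(n,round(q['conf'],2),atz(d,q['point'][1]*640,q['point'][0]*400,z).round(3))
t=d['frame'];c=shot('scene')['frame']
cv2.imwrite('pics/end.png',np.hstack([cv2.resize(c[115:300,265:475],(440,388),interpolation=cv2.INTER_CUBIC),cv2.resize(t[150:305,165:305],(350,388),interpolation=cv2.INTER_CUBIC)])[:,:,::-1])
E
```

```text
time: 45.65
position: [0.6654, 0.1397, 0.2407]
tool_rot: [2.799, 1.422, 0.014]
ft_force: [0.9, 0.9, 0.2]
grip_width: 0.522
time: 46.55
position: [0.5574, -0.0058, 0.2846]
tool_rot: [-2.799, -1.425, -0.001]
ft_force: [-0.0, -0.4, 0.2]
grip_width: 0.512
t 46.55 p [ 0.5574 -0.0058  0.2846] x [0.588 0.809 0.001] y [ 0.809 -0.588 -0.   ] z [ 0.     0.001 -1.   ] F [-0.  -0.4  0.2] w 0.512
large 0.79 [ 0.393 -0.261  0.095]
small 0.96 [0.51  0.387 0.085]
small 0.75 [0.343 0.068 0.085]
square 0.57 [ 0.82  -0.007  0.089]
square 0.55 [0.664 0.133 0.089]
oblong 0.73 [0.395 0.263 0.081]
```

View pics/end.png

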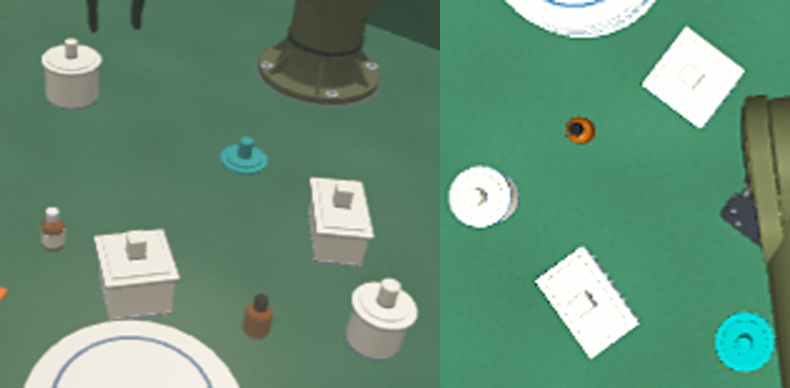

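All four lids sit flat and aligned on their jars: scene crop large (72,62), square (136,255), oblong (342,205), small (383,303). The arm is clear. Handing in.

```bash
python3 -c "
from bench import close_job; print(close_job())"
```

```text
the job is handed in; nothing more can be done
None
```

All four white lids are on their own jars, seated flat and lined up, and I handed the job in at about 47 s. No lid was dropped and no jar tipped. The orange and turquoise look-alikes were left alone.

**Seating:** Each lid met its rim within 1 mm of the expected height, with peak contact of 5 to 7 N. The large lid was the exception: I pressed it to about 19 N before letting go.

**Final pictures:** The scene and top views show every lid level and centred. The square and oblong lids were turned to within about 1° of their jars' measured directions. The arm ended raised, touching nothing. The jars show no visible shift, but I did not measure their final positions against the start.

**What failed or disagreed:**
- **First grasp:** It closed above the large lid's knob. The fingertips appeared about 22 mm higher than the stated geometry gave, so I gripped lower from then on.
- **Top-view spots at the end:** They differ from the placed positions by about 3 mm (large), 5 mm (square), 10 mm (oblong) and 13 mm (small). I put this down to the detector at about 3 mm per pixel, because the plugs went in and the close views looked centred. The small lid's figure is just outside the 12 mm limit if taken literally.

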